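Slide the wood block along the rail into the corner of the carving board

ROBOT

A 6-joint arm with a two-finger parallel gripper is mounted at the origin on the work surface. World frame = base frame: x ahead of the robot, y to its left, z up, the work surface at z = 0. Lengths are in m, angles in degrees, forces in N, time in s.
With the tool pointing down it reaches from about 0.4 to 0.825 m from the base axis. Payload 7 kg.
Tool frame: the origin (TCP) lies at the very end of the fingers, on their centre line; the grasp point (between the pads) lies 19 mm behind it (r.grasp_offset is the z of the grasp point in the tool frame, in m); z points along the fingers, y is the direction in which the jaws open and shut (so a half turn about z gives the same grasp; the last joint's range is limited). The gripper opens to 88 mm and grips with 3 to 60 N. Pads are 19 mm wide; open, the fingers measure 130 mm over their backs; the gripper's body (78 mm by 193 mm) begins 47 mm behind the grasp point.
Start: joints at [-46.805, 20.546, 0.682, 0, -70.136, -16.507], TCP at [0.303, -0.603, 0.227] pointing down, gripper open.
Joint ranges: [-176.03, 176.03], [-82.01, 121.73], [-58.28, 71.71], [-173.87, 95.51], [-174.79, -0.11], [-173.66, 173.66]. Speed limits (degrees/s): [136.94, 136.94, 172.46, 180, 180, 180].

INTERFACE

Orientations are given as [roll, pitch, yaw] about the fixed x, y, z axes, in that order (R = Rz(yaw) Ry(pitch) Rx(roll)).
In Python, from plant import r gives the robot as it stands.
- The arm moves only by the tool carry_out, never from a script. Its argument "plan" is a list of rows, each a list of 6 numbers: the shift along the world's x, y, z in m, then the turn, a rotation vector about the world's x, y, z in rad. In form: [[tx, ty, tz, wx, wy, wz], ...]. A call has 1 to 12 rows; each row shifts and turns the pose as measured when the row begins; what a row does not reach is not made up. A row lasts 1/12 s, in which the tool goes at most 41.7 mm and 7.16 degrees, less where a joint would pass 70% of its speed; a pose out of reach is approached as far as the arm can. A call with a gripper value outside its range is refused whole. "fingers" is the closure, from -1 (fully open) to 1 (shut), set as the call begins (left out, the last holds). The fingers move at their own pace and stop on an object; "force" is the grip in N (left out, the last holds). Time passes only in rows, so rows that do not move let the fingers close. It gives the time, the measured TCP pose, the force and the opening at its end, in the units of the state.
- r.get_state(): the state, without advancing time (a new reading comes with each control period).
- r.capture(name): name is "scene" or "top"; returns the picture (384x512x3 uint8, red, green, blue); there is no depth.
- r.camera_model(name): a dict with "fov_y" (degrees; the focal length in pixels is half the picture's height over the tangent of half this angle, whatever the lens; pixels are square), "cx", "cy" (the principal point, pixels), "R" (3x3) and "t" (3): a world point X has camera coordinates R X + t. Camera axes: x right, y down, z forward; pixel columns grow to the right and rows downward; lengths in m; the calibration is good to about 2 mm. A picture is of the moment at which its call begins. camera_model takes no time and is no camera call.
- r.close_job(): hands the job in, once; it reports no verdict.
The state is a dict: "time_s": time; "joints": joint angles; "qd": joint speeds; "joint_torque": joint torques, N m; "tcp_pos": TCP position; "eef_rot": TCP orientation; "contact_force": force on the tool from outside, world axes, zero at the start; "moment": the same for the moment, N m; "gripper_width": finger opening in m.
Only numpy, scipy, OpenCV 4.12 (cv2) and the standard library are available. Lean on these libraries where they do the work, as an engineer would, in place of code of your own. Each camera call takes 0.05 s, during which the arm holds its last target.

TASK

Get the square wood block ready for carving: with your fingertips push it flat against the carving board's long rail, then keep it against the rail and slide it along into the corner pocket at the rail's end, until it sits square and snug against both the rail and the end stop. Only push it: do not pick up, lift or tip it. Leave everything else where it stands, and finish with your hand clear.

Things in the scene. Friction and masses are not known exactly. Their poses are not given: they have to be found in the camera images.
- board: Grey laminated carving board (bench hook) screwed to the table, 190 (x) by 300 (y) by 12 mm thick. Origin: centre of its underside, on the table; z up. It does not move in a run; place and yaw (within 25 degrees) vary. Three dark strips on it rise 14 mm above its top face: the long rail along its -x edge (the robot's side), and end stop and guide at its +y end.
- rail (a point): Mid-length of the long rail's inner (+x) face, at the board's top face (board x = -77, y = 0 mm). Axes as the board's. The rail is 18 mm wide and runs along y for all 300 mm.
- stop (a point): Inner (-y) face of the end stop where it meets the rail: the corner, at the board's top face (board x = -77, y = +132 mm). Axes as the board's. The stop spans board x = -77 to -13 mm.
- guide (a point): Open (-y) end of the short guide strip, at its rail-side face, at the board's top face (board x = -27, y = +108 mm). Axes as the board's. The strip is 14 mm wide (to x = -13) and 24 mm long, up to the stop. Between it and the rail is the pocket, 50 mm wide, open to -y; about 20 mm of the seated block stick out of it.
- block_center (a point): Centre of the square wood block (blank, rounded edges), 44 by 44 by 16 mm, about 30 g, loose on the board's top face, so its centre is 20 mm above the table. Its x and y axes are along its sides, z up. It starts on the open part of the board, away from the rail and turned to it by up to about 30 degrees. It slides easily.
- pocket (a point): Where the block's centre is when it is home in the corner pocket, touching rail and end stop (board frame x = -55, y = +110 mm, 20 mm above the table). Axes as the board's.
- disc: Bystander: round wood blank, 38 mm across, 16 mm high, standing on the outer (+x) part of the board. Origin: centre of its underside.
- spool: Bystander: empty wooden thread spool, upright, 28 mm across, 34 mm high, on the outer (+x) part of the board. Origin: centre of its underside.
- tin_a: Bystander: green sewing tin, 63 by 88 by 36 mm, on the table just beyond the board (+x). Origin: centre of its underside.
- tin_b: Bystander: copper-coloured sewing tin, 63 by 88 by 36 mm, on the table just beyond the board (+x). Origin: centre of its underside.
- pencils: Bystander: black cup of pencils, 76 mm across, about 175 mm high with the pencils. Origin: centre of its underside.
- glue: Bystander: white glue bottle, 44 mm across, 120 mm high. Origin: centre of its underside.
- roller: Bystander: ink roller with a wooden handle lying on the table, about 160 mm long, 32 mm high. Origin: on the table under its middle.
- block: The same block as a body; origin at the centre of its underside, 8 mm below its centre; axes along its sides.
Things that resemble listed ones, but are neither listed nor needed, are in the scene too. What is shaped like the block but blue or green is not meant.

How it is judged:
By the outcome, as a careful person would: the job done as asked, in the order asked, and still so for the second after the job is handed in, with the robot touching nothing.
It also fails if it takes over 48 s, if anything falls off the work surface, if the arm or the gripper's body presses on something with over 40 N, if the wrist force passes 120 N, or if a joint passes its speed limit or range.

## Working session

There is one attempt and no reset: what is moved stays moved. The work goes in short steps, Python scripts to look and compute and a tool call to move; the robot and the scene stay as the last step left them, time stands still between calls to the robot, and variables do not carry over. Pictures are saved under pics/ and viewed, and the job is handed in when it is done.

Besides the shell and the picture viewer there is one more tool, called after ">>>" as a command line: name --pt "numbers of a row" for each row, then --argument value for the rest. carry_out: Moves the arm, as the interface text tells. Its arguments: {"type":"object","properties":{"plan":{"type":"array"},"fingers":{"type":"number"},"force":{"type":"number"}},"required":["plan"]}

```bash
ls; mkdir -p pics; python3 - <<'E'
from plant import r
import cv2,numpy as np
for n in("scene","top"):
    im=r.capture(n); cv2.imwrite(f"pics/{n}0.png",im[:,:,::-1]); 
    m=r.camera_model(n); print(n,m)
print(r.get_state())
E
```

```text
pics
scene {'fov_y': 56.376645889933016, 'cx': 258.8531420099435, 'cy': 191.99866183119744, 'R': array([[ 0.41407611,  0.91020276, -0.0084802 ],
       [ 0.51651381, -0.24262709, -0.82118547],
       [-0.74950281,  0.33565314, -0.57059838]]), 't': array([-0.22336411, -0.25792229,  1.31818569])}
top {'fov_y': 56.69657496317006, 'cx': 260.055668609484, 'cy': 191.15658720791313, 'R': array([[-0.00702236, -0.99987398,  0.01423784],
       [-0.99668634,  0.0058447 , -0.08113065],
       [ 0.08103721, -0.01476039, -0.99660178]]), 't': array([-0.01127693,  0.57717851,  0.91828283])}
{'time_s': 0.1, 'joints': array([-4.68049414e+01,  2.05867558e+01,  6.40718777e-01, -1.68138898e-02,
       -7.01347223e+01, -1.65070539e+01]), 'qd': array([ 0.02265918, -0.02490452,  0.05582942, -0.01955289,  0.06321668,
        0.02105128]), 'joint_torque': array([-1.32391517e-03, -5.84164917e+01,  2.93753725e+01,  7.01560959e+00,
        1.01236906e-02, -5.28119756e-05]), 'tcp_pos': array([ 0.30295678, -0.6027305 ,  0.22573864]), 'eef_rot': array([ 1.79918078e+02, -7.79276658e-03, -1.53317714e+02]), 'contact_force': array([ 0.17781623,  0.56256631, -0.02980829]), 'moment': array([-0.01633551,  0.05684212, -0.02202578]), 'gripper_width': 0.08762206399639794}
```

View pics/scene0.png

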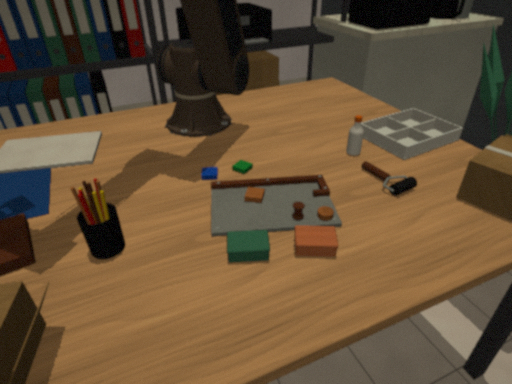

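View pics/top0.png

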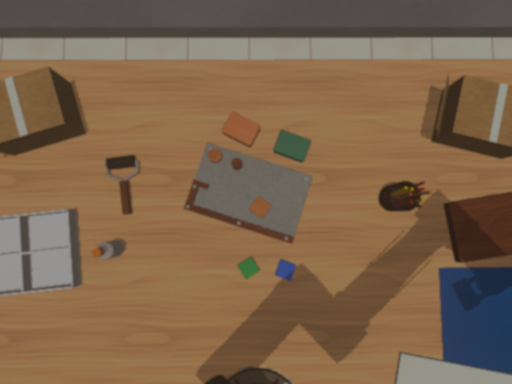

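```bash
python3 - <<'E'
import cv2
a=cv2.imread("pics/top0.png")[130:255,170:325]; cv2.imwrite("pics/top0c.png",cv2.resize(a,None,fx=4.8,fy=4.8,interpolation=cv2.INTER_CUBIC))
a=cv2.imread("pics/scene0.png")[165:245,200:350]; cv2.imwrite("pics/scene0c.png",cv2.resize(a,None,fx=5,fy=5,interpolation=cv2.INTER_CUBIC))
E
```

```text
(no output)
```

View pics/top0c.png

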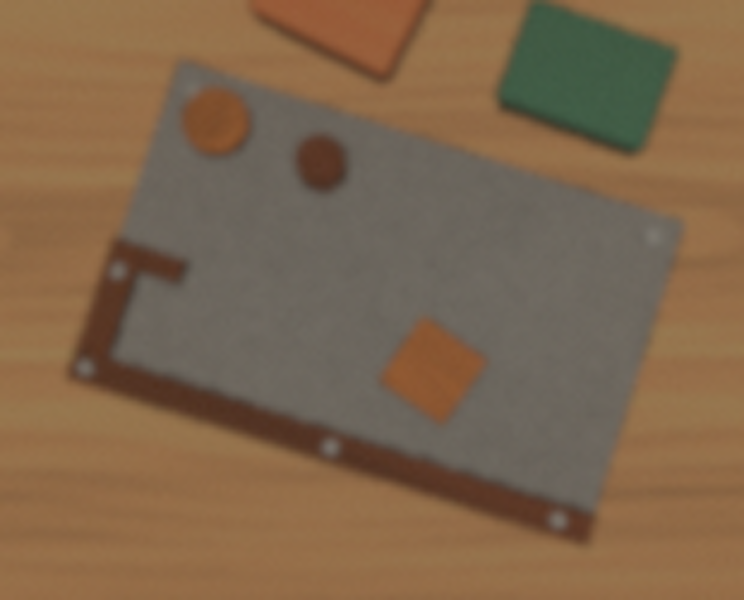

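View pics/scene0c.png

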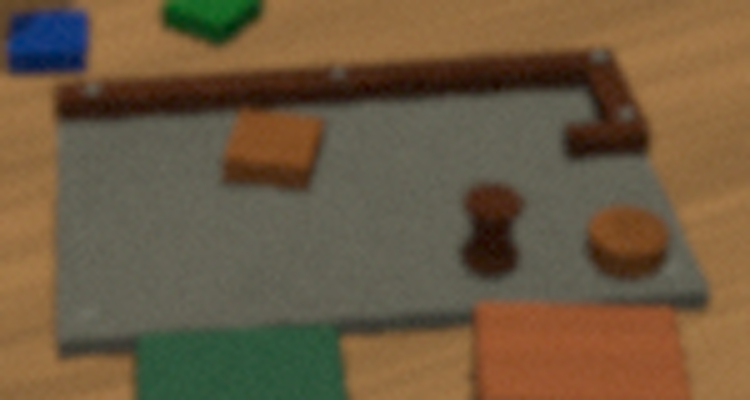

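The meant block is the orange square at top (260,207) and scene (255,194). It lies on the board, while the blue (285,270) and green (248,268) squares lie on the table and are excluded by colour. The round orange piece at (215,156) is the disc. Next I measure.

```bash
cat > h.py <<'E'
import numpy as np,cv2
from plant import r
def cam(n):
    m=r.camera_model(n); f=192/np.tan(np.radians(m["fov_y"]/2)); return m,f
def ray(n,uv,z):
    m,f=cam(n); uv=np.atleast_2d(uv).astype(float)
    d=np.c_[(uv[:,0]-m["cx"])/f,(uv[:,1]-m["cy"])/f,np.ones(len(uv))]@m["R"]
    c=-m["R"].T@m["t"]; s=(z-c[2])/d[:,2]; return c+d*s[:,None]
def proj(n,X):
    m,f=cam(n); p=np.atleast_2d(X)@m["R"].T+m["t"]; return np.c_[p[:,0]/p[:,2]*f+m["cx"],p[:,1]/p[:,2]*f+m["cy"]]
def big(mask):
    c,_=cv2.findContours(mask,cv2.RETR_EXTERNAL,cv2.CHAIN_APPROX_NONE); return c
E
python3 - <<'E'
from h import *
im=cv2.imread("pics/top0.png"); hsv=cv2.cvtColor(im,cv2.COLOR_BGR2HSV)
for p in [(260,207),(215,156),(237,164),(240,223),(270,180),(250,260),(240,128)]: print(p,hsv[p[1],p[0]])
hs=cv2.cvtColor(cv2.imread("pics/scene0.png"),cv2.COLOR_BGR2HSV)
for p in [(255,192),(250,183),(300,178),(240,205),(298,205),(325,211)]: print(p,hs[p[1],p[0]])
E
```

```text
(260, 207) [ 12 163 141]
(215, 156) [ 13 164 123]
(237, 164) [  9 143  91]
(240, 223) [13 67 99]
(270, 180) [ 17  33 107]
(250, 260) [ 60 125 114]
(240, 128) [ 11 158 150]
(255, 192) [ 14 180 132]
(250, 183) [ 11 239  49]
(300, 178) [  9 176  68]
(240, 205) [ 28  35 101]
(298, 205) [ 11 182  77]
(325, 211) [ 13 189 116]
```

```bash
cat > meas.py <<'E'
from h import *
K=4
def load(n,f):
    im=cv2.imread(f); im=cv2.resize(im,None,fx=K,fy=K,interpolation=cv2.INTER_CUBIC); return cv2.cvtColor(im,cv2.COLOR_BGR2HSV)
def un(p): return (np.asarray(p,float)+.5)/K-.5
def block(f):
    h=load("top",f); m=((h[...,1]>100)&(h[...,2]>105)&(h[...,0]<20)).astype(np.uint8)
    g=np.zeros_like(m); g[165*K:240*K,180*K:312*K]=1; 
    # inside board only: hull of grey
    gr=(h[...,1]<65).astype(np.uint8)*g0(m.shape)
    c=max(big(gr),key=cv2.contourArea); hull=np.zeros_like(m); cv2.fillPoly(hull,[cv2.convexHull(c)],1)
    m&=hull; res=[]
    for c in big(m):
        if cv2.contourArea(c)<60*K*K: continue
        X=ray("top",un(c[:,0]),0.028)[:,:2].astype(np.float32)
        res.append((cv2.minAreaRect(X*1000),un(c[:,0]).mean(0)))
    return res
def g0(s):
    g=np.zeros(s,np.uint8); g[135*K:250*K,178*K:320*K]=1; return g
if __name__=="__main__":
    for b in block("pics/top0.png"): print(b)
    h=load("top","pics/top0.png")
    b=((h[...,1]<75)).astype(np.uint8)*g0(h.shape[:2])
    c=max(big(b),key=cv2.contourArea); hu=cv2.convexHull(c)
    q=cv2.approxPolyDP(hu,6*K,True)[:,0]; print("grey hull",un(q).round(1).tolist(),ray("top",un(q),.012).round(4).tolist())
    rr=((h[...,1]>78)&(h[...,2]<100)&((h[...,0]<16)|(h[...,0]>170))).astype(np.uint8)*g0(h.shape[:2])
    rr=cv2.morphologyEx(rr,cv2.MORPH_CLOSE,np.ones((17,17),np.uint8))
    c=max(big(rr),key=cv2.contourArea); X=ray("top",un(c[:,0]),.026)[:,:2]*1000
    v=cv2.cvtColor(h,cv2.COLOR_HSV2BGR); cv2.drawContours(v,[c],-1,(0,255,0),1)
    cv2.drawContours(v,[hu],-1,(255,255,0),1)
    cv2.imwrite("pics/mask0.png",v[135*K:250*K,170*K:325*K])
    R=cv2.minAreaRect(X.astype(np.float32)); print(R); print(cv2.boxPoints(R))
    np.save("rail.npy",X)
E
python3 meas.py
```

```text
(((535.9393920898438, -13.628244400024414), (44.04684829711914, 44.032203674316406), 54.67702865600586), array([259.75      , 206.73690476]))
(((674.6354370117188, 105.18069458007812), (36.26762390136719, 36.405826568603516), 0.10172688961029053), array([214.42307692, 154.60897436]))
grey hull [[207.4, 143.1], [311.1, 176.1], [292.9, 235.9], [192.9, 203.6]] [[0.7091, 0.1263, 0.012], [0.6179, -0.153, 0.012], [0.4584, -0.1015, 0.012], [0.5458, 0.1641, 0.012]]
((522.1990966796875, 33.335227966308594), (296.23760986328125, 79.40934753417969), 69.9434814453125)
[[ 434.10544  -92.18428]
 [ 508.69897 -119.41748]
 [ 610.2927   158.85474]
 [ 535.6992   186.08794]]
```

View pics/mask0.png

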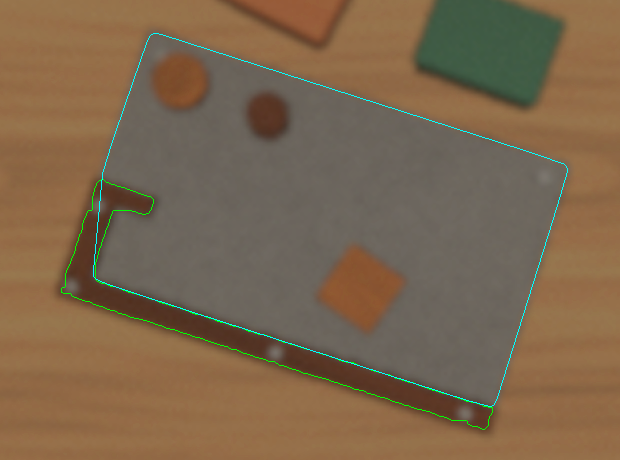

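```bash
python3 - <<'E'
from h import *
X=np.load("rail.npy")
th=np.radians(90-72.5)
# robust fits: board x axis ~ (cos a, sin a), a = yaw; y axis=(-sin a, cos a)
for a0 in (-20,20):
    a=np.radians(a0); 
a=np.radians(-0)
# long edges by iterating
best=np.radians(18.5)
c=X.mean(0)
for it in range(4):
    a=best; e=np.array([np.cos(a),np.sin(a)]); n=np.array([-np.sin(a),np.cos(a)])
    x=X@e; y=X@n
    outs=[]
    y0,y1=np.percentile(y,[0,100])
    mid=(y>y0+25)&(y<y1-100)
    xm=np.median(x[mid]);
    for s in (x[mid]<xm,x[mid]>xm):
        l=cv2.fitLine(X[mid][s].astype(np.float32),cv2.DIST_HUBER,0,1,.01,.01).ravel(); d=l[:2]*np.sign(l[1])
        outs.append((np.degrees(np.arctan2(-d[0],d[1])),l[2:]@e,))
    print(outs,y0,y1); best=np.radians(np.mean([o[0] for o in outs]))
E
```

```text
[(np.float32(-17.710398), np.float64(428.6300276118385)), (np.float32(-17.685522), np.float64(480.807732591165))] -239.43587288447537 3.369452826778377
[(np.float32(-18.181046), np.float32(451.3702)), (np.float32(-18.136827), np.float32(466.09988))] 43.5702959023503 337.8027644134575
[(np.float32(-18.181046), np.float32(450.12244)), (np.float32(-18.136827), np.float32(465.0281))] 47.27620941267503 341.55493491601885
[(np.float32(-18.181046), np.float32(450.12244)), (np.float32(-18.136827), np.float32(465.0281))] 47.27620941267503 341.55493491601885
```

>>> carry_out --pt "0.0155 0.032 0 0 0 -0.065" --pt "0.0155 0.032 0 0 0 -0.065" --pt "0.0155 0.032 0 0 0 -0.065" --pt "0.0155 0.032 0 0 0 -0.065" --pt "0.0155 0.032 0 0 0 -0.065" --pt "0.0155 0.032 0 0 0 -0.065" --pt "0.0155 0.032 0 0 0 -0.065" --pt "0.0155 0.032 0 0 0 -0.065" --pt "0.0155 0.032 0 0 0 -0.065" --pt "0.0155 0.032 0 0 0 -0.065" --pt "0.0155 0.032 0 0 0 -0.065" --pt "0.0155 0.032 0 0 0 -0.065" --fingers 1 --force 20

```text
time_s: 1.1
tcp_pos: [0.4874, -0.2049, 0.2189]
eef_rot: [179.5, -0.4, 159.3]
contact_force: [0.9, -0.3, -0.8]
gripper_width: 0.0134
```

>>> carry_out --pt "0.016 0.029 0 0 0 0.01" --pt "0.016 0.029 0 0 0 0.01" --pt "0.016 0.029 -0.01 0 0 0.01" --pt "0.016 0.029 -0.02 0 0 0.01" --pt "0.016 0.029 -0.03 0 0 0" --pt "0.012 0.024 -0.03 0 0 0" --pt "0 0 -0.025 0 0 0" --pt "0 0 0 0 0 0" --pt "0 0 0 0 0 0"

```text
time_s: 1.85
tcp_pos: [0.5833, -0.0218, 0.1029]
eef_rot: [179.4, -0.2, 161.9]
contact_force: [-0.6, 0.3, 0.1]
gripper_width: 0.0001
```

```bash
cat > st.py <<'E'
from h import *
import sys
s=r.get_state(); p=s["tcp_pos"]*1000
a=np.radians(-18.15); e=np.array([np.cos(a),np.sin(a)]); n=np.array([-np.sin(a),np.cos(a)])
B=np.array([543,194.2])
print(s["time_s"],"tcp board",(p[:2]@np.c_[e,n]-B).round(1),"z",p[2].round(1),s["eef_rot"].round(2),"Fboard",(s["contact_force"][:2]@np.c_[e,n]).round(1),s["contact_force"][2].round(1),s["gripper_width"])
if len(sys.argv)>1:
    k=sys.argv[1]
    for nme in("top","scene"):
        im=r.capture(nme)[:,:,::-1]; cv2.imwrite(f"pics/{nme}{k}.png",im)
    a=cv2.resize(cv2.imread(f"pics/top{k}.png")[130:255,170:325],None,fx=4,fy=4,interpolation=cv2.INTER_CUBIC)
    b=cv2.resize(cv2.imread(f"pics/scene{k}.png")[150:250,195:350],None,fx=4,fy=4,interpolation=cv2.INTER_CUBIC)
    cv2.imwrite(f"pics/c{k}.png",np.vstack([cv2.resize(a,None,fx=.65,fy=.65),cv2.resize(b,None,fx=.65,fy=.65)]))
E
python3 st.py 1
```

```text
1.85 tcp board [ 18.1 -33.2] z 102.9 [179.42  -0.23 161.93] Fboard [-0.7  0.1] 0.1 0.00012894385876104292
```

View pics/c1.png

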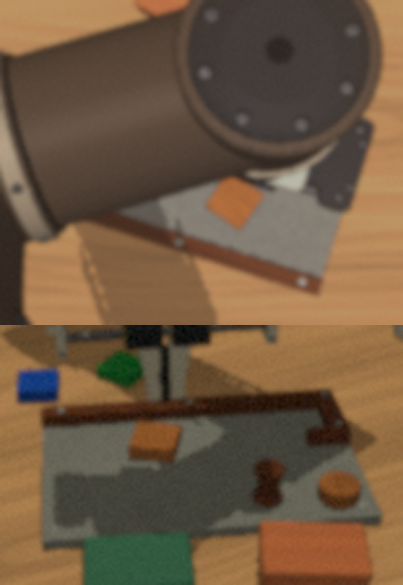

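>>> carry_out --pt "0.0005 -0.0035 -0.015 0.005 0 0" --pt "0.0005 -0.0035 -0.025 0.005 0 0" --pt "0 0 -0.025 0 0 0" --pt "0 0 -0.012 0 0 0" --pt "0 0 0 0 0 0" --pt "0 0 0 0 0 0"

```text
time_s: 2.45
tcp_pos: [0.5909, -0.0337, 0.0379]
eef_rot: [178.3, 0.7, 161.6]
contact_force: [-0.5, -0.7, 1.3]
gripper_width: 0.001
```

```bash
python3 st.py
```

```text
2.45 tcp board [ 29.  -42.1] z 37.9 [178.26   0.67 161.57] Fboard [-0.3 -0.9] 1.3 0.0009621392487686011
```

```bash
cat >> st.py <<'E'
from scipy.spatial.transform import Rotation as Ro
Rc=Ro.from_euler("xyz",s["eef_rot"],degrees=True)
for yw in (161.85,-108.15):
    print("rotvec to",yw,(Ro.from_euler("xyz",[180,0,yw],degrees=True)*Rc.inv()).as_rotvec().round(4))
print("e",e.round(4),"n",n.round(4),"world",p.round(1))
E
python3 st.py
```

```text
2.45 tcp board [ 29.  -42.1] z 37.9 [178.26   0.67 161.57] Fboard [-0.3 -0.9] 1.3 0.0009621392487686011
rotvec to 161.85 [-0.0252  0.0206  0.0047]
rotvec to -108.15 [-0.036  -0.0036  1.5753]
e [ 0.9502 -0.3115] n [0.3115 0.9502] world [590.9 -33.7  37.9]
```

>>> carry_out --pt "-0.003 0.001 -0.008 -0.013 0.01 0.002" --pt "-0.002 0.001 -0.006 -0.012 0.01 0.002" --pt "0 0 -0.004 0 0 0" --pt "0 0 0 0 0 0" --pt "0 0 0 0 0 0"

```text
time_s: 2.87
tcp_pos: [0.5888, -0.0318, 0.0245]
eef_rot: [179.9, 0.4, 161.8]
contact_force: [-0.1, -0.1, -0.2]
gripper_width: 0.0004
```

```bash
python3 st.py 2
```

```text
2.8667 tcp board [ 26.4 -41. ] z 24.5 [179.93   0.43 161.8 ] Fboard [-0.1 -0.2] -0.2 0.00042932662861425435
rotvec to 161.85 [0.0011 0.0075 0.0009]
rotvec to -108.15 [-0.005   0.0067  1.5717]
e [ 0.9502 -0.3115] n [0.3115 0.9502] world [588.8 -31.8  24.5]
```

View pics/c2.png

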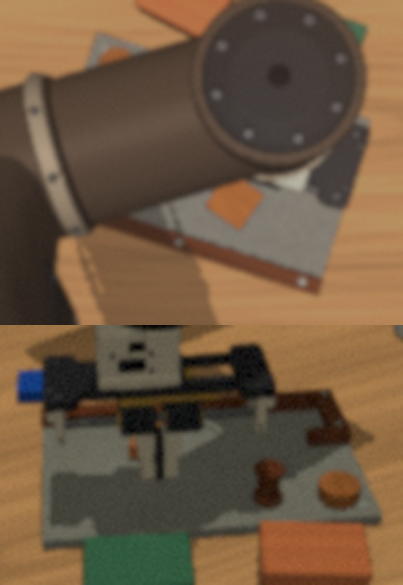

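>>> carry_out --pt "0 0 -0.0045 0 0.004 0" --pt "0 0 -0.003 0 0.003 0" --pt "0 0 0 0 0 0" --pt "-0.0038 0.0012 0 0 0 0" --pt "-0.0038 0.0012 0 0 0 0" --pt "-0.0038 0.0012 0 0 0 0" --pt "-0.0038 0.0012 0 0 0 0"

```text
time_s: 3.55
tcp_pos: [0.5729, -0.0269, 0.0162]
eef_rot: [-180.0, 0.0, 161.8]
contact_force: [1.2, -0.4, -0.5]
gripper_width: 0.0003
```

```bash
python3 st.py
```

```text
3.55 tcp board [  9.8 -41.3] z 16.2 [-1.7996e+02  2.0000e-02  1.6175e+02] Fboard [ 1.2 -0. ] -0.5 0.0003038738746477163
rotvec to 161.85 [0.0008 0.     0.0017]
rotvec to -108.15 [6.0000e-04 6.0000e-04 1.5725e+00]
e [ 0.9502 -0.3115] n [0.3115 0.9502] world [572.9 -26.9  16.2]
```

Tracking is good. Push about 26 mm, stopping short of the rail.

>>> carry_out --pt "-0.0028 0.001 0 0 0 0" --pt "-0.0028 0.001 0 0 0 0" --pt "-0.0028 0.001 0 0 0 0" --pt "-0.0028 0.001 0 0 0 0" --pt "-0.0028 0.001 0 0 0 0" --pt "-0.0028 0.001 0 0 0 0" --pt "-0.0028 0.001 0 0 0 0" --pt "-0.0028 0.001 0 0 0 0" --pt "-0.0028 0.001 0 0 0 0"

```text
time_s: 4.3
tcp_pos: [0.5446, -0.0166, 0.0171]
eef_rot: [-180.0, 0.1, 161.8]
contact_force: [-0.1, -0.3, -0.4]
gripper_width: 0.0002
```

```bash
python3 st.py 3
```

```text
4.3 tcp board [-20.3 -40.3] z 17.1 [-1.8000e+02  7.0000e-02  1.6179e+02] Fboard [ 0.  -0.3] -0.4 0.00018614012588884774
rotvec to 161.85 [0.0004 0.0012 0.0011]
rotvec to -108.15 [-6.0000e-04  1.3000e-03  1.5719e+00]
e [ 0.9502 -0.3115] n [0.3115 0.9502] world [544.6 -16.6  17.1]
```

View pics/c3.png

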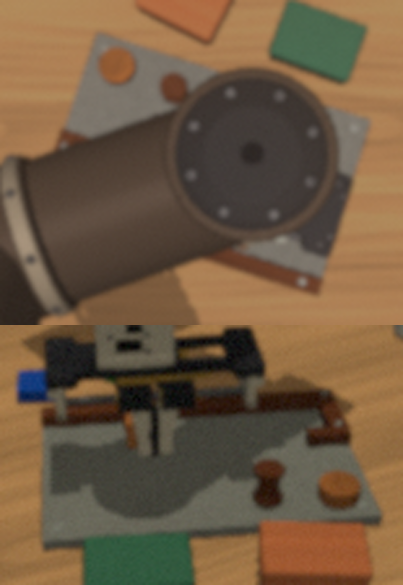

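>>> carry_out --pt "-0.0011 0.0004 0 0 0 0" --pt "-0.0011 0.0004 0 0 0 0" --pt "-0.001 0.0003 0 0 0 0" --pt "0 0 0 0 0 0"

```text
time_s: 4.73
tcp_pos: [0.5412, -0.0153, 0.0171]
eef_rot: [-180.0, 0.1, 161.8]
contact_force: [0.5, -0.4, 0.0]
gripper_width: 0.0005
```

```bash
python3 st.py
```

```text
4.7333 tcp board [-23.9 -40.2] z 17.1 [-1.800e+02  8.000e-02  1.618e+02] Fboard [ 0.6 -0.2] 0.0 0.0005413586567326792
rotvec to 161.85 [0.0004 0.0013 0.0008]
rotvec to -108.15 [-7.0000e-04  1.4000e-03  1.5716e+00]
e [ 0.9502 -0.3115] n [0.3115 0.9502] world [541.2 -15.3  17.1]
```

>>> carry_out --pt "-0.001 0.0003 0 0 0 0" --pt "-0.001 0.0003 0 0 0 0" --pt "0 0 0 0 0 0"

```text
time_s: 4.98
tcp_pos: [0.5411, -0.0148, 0.0177]
eef_rot: [179.9, 0.3, 161.8]
contact_force: [-0.2, -0.1, -0.9]
gripper_width: 0.0001
```

```bash
python3 st.py
```

```text
4.9833 tcp board [-24.2 -39.7] z 17.7 [179.95   0.26 161.85] Fboard [-0.2 -0.1] -0.9 0.00011076002456083129
rotvec to 161.85 [0.0005 0.0046 0.    ]
rotvec to -108.15 [-0.0032  0.004   1.5708]
e [ 0.9502 -0.3115] n [0.3115 0.9502] world [541.1 -14.8  17.7]
```

>>> carry_out --pt "-0.0015 0.0005 -0.0005 0 0.004 0" --pt "-0.0019 0.0006 0 0 0 0"

```text
time_s: 5.15
tcp_pos: [0.5412, -0.0138, 0.0185]
eef_rot: [179.9, 0.3, 161.9]
contact_force: [6.9, -5.8, 0.5]
gripper_width: 0.0003
```

```bash
python3 st.py
```

```text
5.15 tcp board [-24.4 -38.7] z 18.5 [179.92   0.35 161.95] Fboard [ 8.4 -3.4] 0.5 0.00030223239948498154
rotvec to 161.85 [ 0.0006  0.0062 -0.0017]
rotvec to -108.15 [-0.0044  0.0053  1.5691]
e [ 0.9502 -0.3115] n [0.3115 0.9502] world [541.2 -13.8  18.5]
```

>>> carry_out --pt "0.003 -0.001 0 0 0 0" --pt "0.008 -0.0026 0 0 0 0" --pt "0.012 -0.004 0 0 0 0" --pt "0.009 -0.003 0.02 0 0 0" --pt "0.019 -0.0062 0.03 0 0 0" --pt "0.028 -0.01 0.02 0 0 0" --pt "0.028 -0.01 0 0 0 0" --pt "0.0 0.0 0 0 0 0" --pt "0 0 0 0 0 0"

```text
time_s: 5.9
tcp_pos: [0.6497, -0.0536, 0.0896]
eef_rot: [-179.9, -0.3, 161.9]
contact_force: [-1.3, -0.4, -0.3]
gripper_width: 0.0003
```

```bash
python3 st.py 4; python3 -c "
from meas import *
for b in block('pics/top4.png'): print(b)"
```

```text
5.9 tcp board [ 91.1 -42.8] z 89.6 [-179.86   -0.29  161.92] Fboard [-1.1 -0.8] -0.3 0.00028940605655206997
rotvec to 161.85 [ 0.0008 -0.0055 -0.0012]
rotvec to -108.15 [ 0.0049 -0.0037  1.5696]
e [ 0.9502 -0.3115] n [0.3115 0.9502] world [649.7 -53.6  89.6]
(((487.0686340332031, 22.010574340820312), (91.6874771118164, 193.15704345703125), 8.582907676696777), array([244.87985437, 229.92947681]))
(((551.6845703125, -133.37530517578125), (9.344080924987793, 122.36575317382812), 67.4639663696289), array([306.00210674, 200.42345506]))
```

View pics/c4.png

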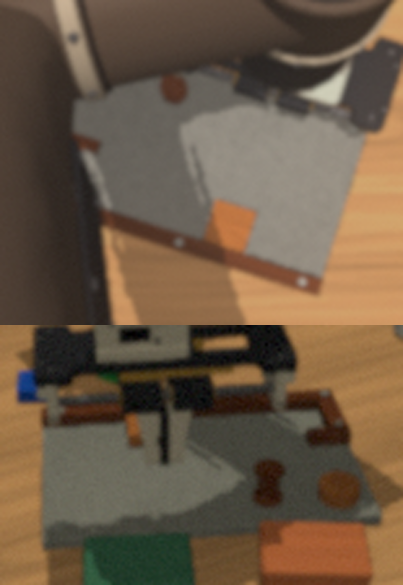

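```bash
cat > bl.py <<'E'
from meas import *
import sys
def find(f,box,show=None,vt=105):
    h=load("top",f); m=((h[...,1]>115)&(h[...,2]>vt)&(h[...,0]<20)).astype(np.uint8)
    g=np.zeros_like(m); x0,y0,x1,y1=[int(v*K) for v in box]; g[y0:y1,x0:x1]=1; m&=g
    c=max(big(m),key=cv2.contourArea); X=ray("top",un(c[:,0]),.028)[:,:2]*1000
    a=np.radians(-18.15); M=np.c_[[np.cos(a),np.sin(a)],[-np.sin(a),np.cos(a)]]
    Y=(X@M-np.array([543,194.2])).astype(np.float32); R=cv2.minAreaRect(Y)
    print("block board frame rect",R,"bbox",Y.min(0),Y.max(0))
    v=cv2.cvtColor(h,cv2.COLOR_HSV2BGR); cv2.drawContours(v,[c],-1,(0,255,0),1); cv2.imwrite("pics/bl.png",v[y0-40:y1+40,x0-40:x1+40])
find(sys.argv[1],[float(v) for v in sys.argv[2:6]],vt=float(sys.argv[6]) if len(sys.argv)>6 else 105)
E
python3 bl.py pics/top4.png 245 203 272 231
```

```text
block board frame rect ((-59.49107360839844, -48.99443817138672), (61.317012786865234, 58.81532669067383), 17.724332809448242) bbox [-91.26957 -86.33979] [-34.00306  -22.071314]
```

View pics/bl.png

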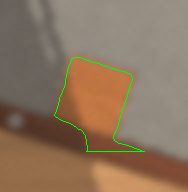

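```bash
sed -i 's/^    v=cv2.cvtColor/    for lo in (-65,-55,-45):\n        s=Y[(Y[:,0]>lo)\&(Y[:,0]<lo+8)]; print(lo,s[:,1].min(),s[:,1].max())\n    ym=Y[:,1].mean()\n    for lo in (-18,-6,6):\n        t=Y[(Y[:,1]>-47+lo)\&(Y[:,1]<-47+lo+12)\&(Y[:,0]>-50)]; print("top",lo,t[:,0].mean() if len(t) else None)\n    v=cv2.cvtColor/' bl.py; python3 bl.py pics/top4.png 245 203 272 231
```

```text
block board frame rect ((-59.49107360839844, -48.99443817138672), (61.317012786865234, 58.81532669067383), 17.724332809448242) bbox [-91.26957 -86.33979] [-34.00306  -22.071314]
-65 -64.77873 -22.70154
-55 -64.89554 -22.45137
-45 -64.84339 -22.071314
top -18 -39.313976
top -6 -34.464355
top 6 -34.341415
```

Block lies square on the rail: outer edge at board x ≈ -34 all along, sides at y -65 and -22. Now I turn 90° and go behind it.

>>> carry_out --pt "-0.0125 0 0 0 0 0.115" --pt "-0.0125 0 0 0 0 0.115" --pt "-0.0125 0 0 0 0 0.115" --pt "-0.0125 0 0 0 0 0.115" --pt "-0.0125 0 0 0 0 0.115" --pt "-0.0125 0 0 0 0 0.115" --pt "-0.0125 0 0 0 0 0.115" --pt "-0.0125 0 0 0 0 0.115" --pt "-0.0125 0 0 0 0 0.115" --pt "-0.0125 0 0 0 0 0.115" --pt "-0.0125 0 0 0 0 0.115" --pt "-0.0125 0 0 0 0 0.115"

```text
time_s: 7.0
tcp_pos: [0.4766, -0.0517, 0.0803]
eef_rot: [179.7, -1.4, -115.2]
contact_force: [0.4, -0.5, 0.6]
gripper_width: 0.0005
```

```bash
python3 st.py
```

```text
7.0 tcp board [-74.  -94.9] z 80.3 [ 179.73   -1.41 -115.21] Fboard [ 0.5 -0.3] 0.6 0.0005028420417533534
rotvec to 161.85 [ 0.0058 -0.0267 -1.4474]
rotvec to -108.15 [ 0.0211 -0.0135  0.1233]
e [ 0.9502 -0.3115] n [0.3115 0.9502] world [476.6 -51.7  80.3]
```

>>> carry_out --pt "0.008 -0.0015 0 0.007 -0.005 0.04" --pt "0.008 -0.0015 0 0.007 -0.004 0.04" --pt "0.005 -0.001 0 0.005 -0.004 0.03" --pt "0 0 0 0 0 0" --pt "0 0 0 0 0 0"

```text
time_s: 7.42
tcp_pos: [0.4876, -0.0553, 0.0786]
eef_rot: [179.6, -0.2, -108.0]
contact_force: [-0.9, -0.4, 0.1]
gripper_width: 0.0
```

```bash
python3 st.py
```

```text
7.4167 tcp board [-62.5 -94.9] z 78.6 [ 179.6    -0.23 -108.01] Fboard [-0.7 -0.6] 0.1 1.8531112275235024e-05
rotvec to 161.85 [-0.0048 -0.0075 -1.5733]
rotvec to -108.15 [ 0.0017 -0.0078 -0.0025]
e [ 0.9502 -0.3115] n [0.3115 0.9502] world [487.6 -55.3  78.6]
```

>>> carry_out --pt "0.006 -0.001 0 0 -0.004 0" --pt "0.0055 -0.001 -0.01 0 -0.003 0" --pt "0 0 -0.02 0 0 0" --pt "0 0 -0.01 0 0 0" --pt "0 0 0 0 0 0" --pt "0 0 0 0 0 0"

```text
time_s: 7.92
tcp_pos: [0.4986, -0.0568, 0.0374]
eef_rot: [-180.0, -0.1, -108.2]
contact_force: [-0.6, -0.8, 0.8]
gripper_width: 0.0001
```

```bash
python3 st.py
```

```text
7.9167 tcp board [-51.5 -92.9] z 37.4 [-1.7999e+02 -1.4000e-01 -1.0823e+02] Fboard [-0.3 -1. ] 0.8 9.945802398814645e-05
rotvec to 161.85 [ 1.4000e-03 -2.3000e-03 -1.5694e+00]
rotvec to -108.15 [ 0.0024 -0.0006  0.0014]
e [ 0.9502 -0.3115] n [0.3115 0.9502] world [498.6 -56.8  37.4]
```

>>> carry_out --pt "0 0 -0.009 0 0 0" --pt "0 0 -0.008 0 0 0" --pt "0 0 -0.003 0 0 0" --pt "0 0 0 0 0 0"

```text
time_s: 8.25
tcp_pos: [0.4994, -0.0565, 0.0169]
eef_rot: [-179.9, -0.1, -108.3]
contact_force: [0.1, -0.3, -0.9]
gripper_width: 0.0004
```

```bash
python3 st.py 5
```

```text
8.25 tcp board [-50.8 -92.4] z 16.9 [-1.7989e+02 -9.0000e-02 -1.0826e+02] Fboard [ 0.2 -0.2] -0.9 0.00041223492091928054
rotvec to 161.85 [ 2.7000e-03 -5.0000e-04 -1.5689e+00]
rotvec to -108.15 [0.0021 0.0014 0.0019]
e [ 0.9502 -0.3115] n [0.3115 0.9502] world [499.4 -56.5  16.9]
```

View pics/c5.png

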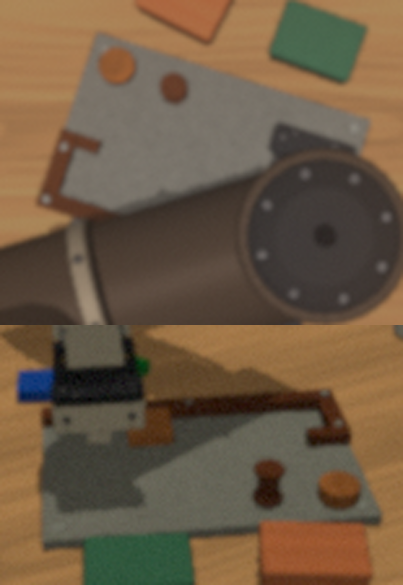

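>>> carry_out --pt "0.0015 0.0048 0 0 0 0" --pt "0.0015 0.0048 0 0 0 0" --pt "0.0015 0.0048 0 0 0 0" --pt "0.0012 0.0038 0 0 0 0" --pt "0.0012 0.0038 0 0 0 0" --pt "0.0012 0.0038 0 0 0 0" --pt "0.0012 0.0038 0 0 0 0" --pt "0.0012 0.0038 0 0 0 0" --pt "0.0012 0.0038 0 0 0 0" --pt "0.0012 0.0038 0 0 0 0"

```text
time_s: 9.18
tcp_pos: [0.5149, -0.0109, 0.0191]
eef_rot: [-179.7, 0.0, -108.2]
contact_force: [0.0, -1.6, -0.0]
gripper_width: 0.0006
```

```bash
python3 st.py 6
```

```text
9.1833 tcp board [-50.4 -44.1] z 19.1 [-1.7972e+02  1.0000e-02 -1.0824e+02] Fboard [ 0.5 -1.5] -0.0 0.0005584693839347516
rotvec to 161.85 [ 0.0047  0.0026 -1.5693]
rotvec to -108.15 [0.0013 0.0046 0.0015]
e [ 0.9502 -0.3115] n [0.3115 0.9502] world [514.9 -10.9  19.1]
```

View pics/c6.png

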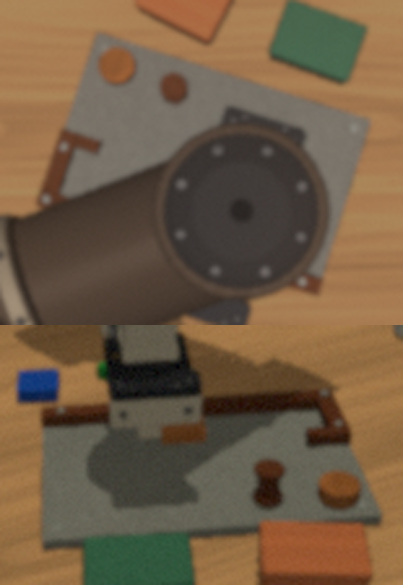

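>>> carry_out --pt "0.001 0.0041 -0.0006 0 0.002 0" --pt "0.001 0.0041 -0.0006 0 0.002 0" --pt "0.001 0.0041 -0.0004 0 0 0" --pt "0.001 0.0041 -0.0003 0 0 0" --pt "0.001 0.0041 -0.0003 0 0 0" --pt "0.001 0.0041 -0.0002 0 0 0" --pt "0.001 0.0041 -0.0002 0 0 0" --pt "0.001 0.0041 -0.0002 0 0 0" --pt "0.001 0.0041 -0.0002 0 0 0" --pt "0.001 0.0041 -0.0002 0 0 0"

```text
time_s: 10.12
tcp_pos: [0.5257, 0.0338, 0.0154]
eef_rot: [-180.0, -0.1, -108.3]
contact_force: [0.2, 0.7, -0.6]
gripper_width: 0.0005
```

```bash
python3 st.py 7
```

```text
10.1167 tcp board [-54.    1.7] z 15.4 [-1.7998e+02 -8.0000e-02 -1.0826e+02] Fboard [-0.1  0.8] -0.6 0.0004542026315661214
rotvec to 161.85 [ 1.1000e-03 -1.3000e-03 -1.5689e+00]
rotvec to -108.15 [ 0.0015 -0.0001  0.0019]
e [ 0.9502 -0.3115] n [0.3115 0.9502] world [525.7  33.8  15.4]
```

View pics/c7.png

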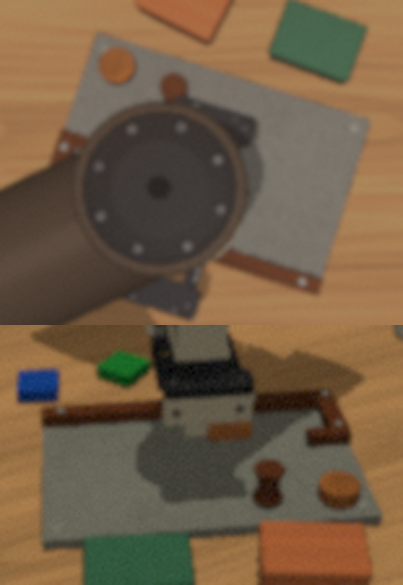

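```bash
python3 - <<'E'
from h import *
a=np.radians(-18.15); M=np.c_[[np.cos(a),np.sin(a)],[-np.sin(a),np.cos(a)]]
b=np.array([[-33,55.2],[-33,33],[-33,11.2],[-77,55.2]]); X=np.c_[((b+[543,194.2])@M.T)/1000,np.full(4,.028)]
P=proj("scene",X); print(P.round(1))
im=cv2.imread("pics/scene7.png")[165:225,220:330]; im=cv2.resize(im,None,fx=7,fy=7,interpolation=cv2.INTER_CUBIC)
for p in P: cv2.circle(im,tuple(int(v) for v in ((p-[220,165]+.5)*7)),3,(0,255,0),1)
cv2.imwrite("pics/z7.png",im)
E
```

```text
[[290.6 188.3]
 [281.9 188.9]
 [273.4 189.5]
 [287.5 178.9]]
```

View pics/z7.png

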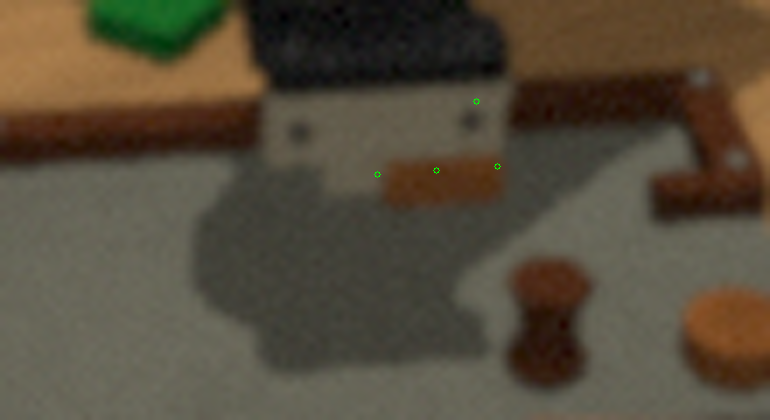

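>>> carry_out --pt "0.0014 0.0042 0.0003 0 0 0" --pt "0.0013 0.0042 0.0003 0 0 0" --pt "0.0013 0.0042 0 0 0 0" --pt "0.0013 0.0042 0 0 0 0" --pt "0.0013 0.0042 0 0 0 0" --pt "0.0013 0.0042 0 0 0 0" --pt "0.0013 0.0042 0 0 0 0" --pt "0.0013 0.0042 0 0 0 0"

```text
time_s: 10.88
tcp_pos: [0.537, 0.0703, 0.016]
eef_rot: [-180.0, -0.1, -108.3]
contact_force: [-0.3, 0.6, -0.7]
gripper_width: 0.0005
```

```bash
python3 st.py 8
```

```text
10.8833 tcp board [-54.7  39.8] z 16.0 [-1.7999e+02 -9.0000e-02 -1.0827e+02] Fboard [-0.5  0.5] -0.7 0.0005432687406028612
rotvec to 161.85 [ 1.0000e-03 -1.4000e-03 -1.5687e+00]
rotvec to -108.15 [ 0.0015 -0.0003  0.0021]
e [ 0.9502 -0.3115] n [0.3115 0.9502] world [537.   70.3  16. ]
```

View pics/c8.png

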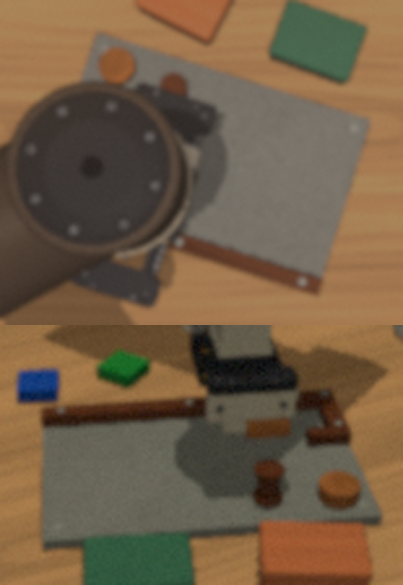

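>>> carry_out --pt "0.0011 0.0034 0 0 0 0" --pt "0.0011 0.0034 0 0 0 0" --pt "0.0011 0.0034 0 0 0 0" --pt "0.0011 0.0034 0 0 0 0" --pt "0.0011 0.0034 0 0 0 0" --pt "0.0011 0.0034 0 0 0 0" --pt "0.0011 0.0034 0 0 0 0" --pt "0.0011 0.0034 0 0 0 0"

```text
time_s: 11.65
tcp_pos: [0.5463, 0.0997, 0.0159]
eef_rot: [180.0, -0.1, -108.3]
contact_force: [0.2, -0.4, 0.4]
gripper_width: 0.0006
```

```bash
python3 st.py 9
```

```text
11.65 tcp board [-54.9  70.7] z 15.9 [ 1.7999e+02 -1.1000e-01 -1.0828e+02] Fboard [ 0.3 -0.4] 0.4 0.0006152323640550531
rotvec to 161.85 [ 8.0000e-04 -1.9000e-03 -1.5685e+00]
rotvec to -108.15 [ 0.0017 -0.0007  0.0023]
e [ 0.9502 -0.3115] n [0.3115 0.9502] world [546.3  99.7  15.9]
```

View pics/c9.png

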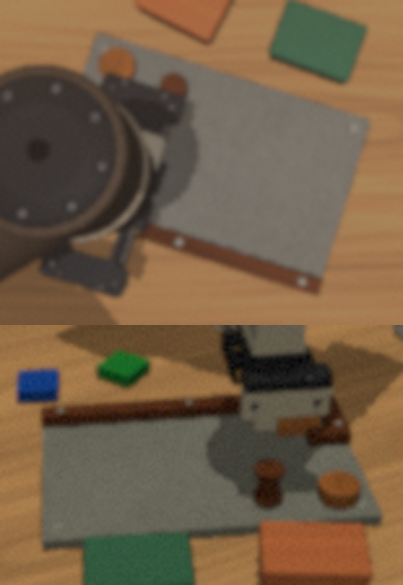

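>>> carry_out --pt "0.0006 0.0019 0 0 0 0" --pt "0.0006 0.0019 0 0 0 0" --pt "0.0005 0.0014 0 0 0 0" --pt "0.0003 0.001 0 0 0 0"

```text
time_s: 12.08
tcp_pos: [0.5484, 0.1064, 0.0158]
eef_rot: [180.0, -0.1, -108.3]
contact_force: [-0.0, 0.5, -0.1]
gripper_width: 0.0003
```

```bash
python3 st.py
```

```text
12.0833 tcp board [-55.1  77.7] z 15.8 [ 1.7998e+02 -1.1000e-01 -1.0827e+02] Fboard [-0.2  0.5] -0.1 0.0003390662016141923
rotvec to 161.85 [ 7.0000e-04 -2.1000e-03 -1.5687e+00]
rotvec to -108.15 [ 0.0017 -0.0009  0.0021]
e [ 0.9502 -0.3115] n [0.3115 0.9502] world [548.4 106.4  15.8]
```

>>> carry_out --pt "0.0004 0.001 0 0 0 0" --pt "0.0004 0.001 0 0 0 0"

```text
time_s: 12.25
tcp_pos: [0.5485, 0.1071, 0.0158]
eef_rot: [179.9, -0.3, -108.3]
contact_force: [1.0, -9.3, 2.5]
gripper_width: 0.0002
```

```bash
python3 st.py
```

```text
12.25 tcp board [-55.2  78.5] z 15.8 [ 179.92   -0.26 -108.26] Fboard [ 3.8 -8.5] 2.5 0.0002252907946369444
rotvec to 161.85 [ 9.0000e-04 -5.1000e-03 -1.5688e+00]
rotvec to -108.15 [ 0.0039 -0.0027  0.002 ]
e [ 0.9502 -0.3115] n [0.3115 0.9502] world [548.5 107.1  15.8]
```

>>> carry_out --pt "0.0003 0.0016 0 0 0 0" --pt "0.0003 0.0016 0 0 0 0"

```text
time_s: 12.42
tcp_pos: [0.5483, 0.1072, 0.0159]
eef_rot: [179.9, -0.5, -108.3]
contact_force: [2.3, -9.0, 1.8]
gripper_width: 0.0007
```

```bash
python3 st.py
```

```text
12.4167 tcp board [-55.4  78.4] z 15.9 [ 179.86   -0.54 -108.28] Fboard [ 5.  -7.8] 1.8 0.0006926879540751127
rotvec to 161.85 [ 0.0023 -0.0105 -1.5685]
rotvec to -108.15 [ 0.0082 -0.0053  0.0023]
e [ 0.9502 -0.3115] n [0.3115 0.9502] world [548.3 107.2  15.9]
```

>>> carry_out --pt "-0.0008 -0.003 0 0 0 0" --pt "-0.0025 -0.008 0 0 0 0" --pt "-0.003 -0.012 0 0 0 0" --pt "-0.004 -0.015 0.01 0 0 0" --pt "-0.008 -0.025 0.02 0 0 0" --pt "-0.01 -0.03 0.02 0 0 0" --pt "-0.01 -0.03 0.02 0 0 0" --pt "-0.01 -0.03 0.02 0 0 0" --pt "-0.01 -0.03 0.02 0 0 0" --pt "-0.01 -0.03 0 0 0 0" --pt "0 0 0 0 0 0" --pt "0 0 0 0 0 0"

```text
time_s: 13.42
tcp_pos: [0.4694, -0.1239, 0.1356]
eef_rot: [-179.9, -0.5, -108.3]
contact_force: [-0.1, -0.7, -0.2]
gripper_width: 0.0004
```

```bash
python3 st.py 10;  python3 - <<'E'
import cv2
a=cv2.imread("pics/top10.png")[175:225,175:235]; cv2.imwrite("pics/z10.png",cv2.resize(a,None,fx=10,fy=10,interpolation=cv2.INTER_CUBIC))
E
```

```text
13.4167 tcp board [ -58.4 -165.7] z 135.6 [-179.91   -0.51 -108.3 ] Fboard [ 0.1 -0.7] -0.2 0.00037048336951075935
rotvec to 161.85 [ 0.0061 -0.008  -1.5682]
rotvec to -108.15 [ 0.009  -0.0012  0.0026]
e [ 0.9502 -0.3115] n [0.3115 0.9502] world [ 469.4 -123.9  135.6]
```

View pics/c10.png

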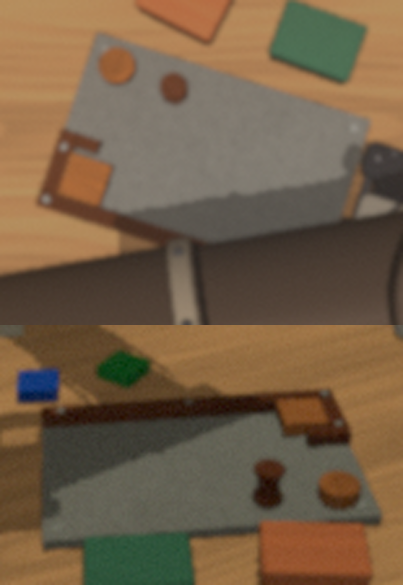

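View pics/z10.png

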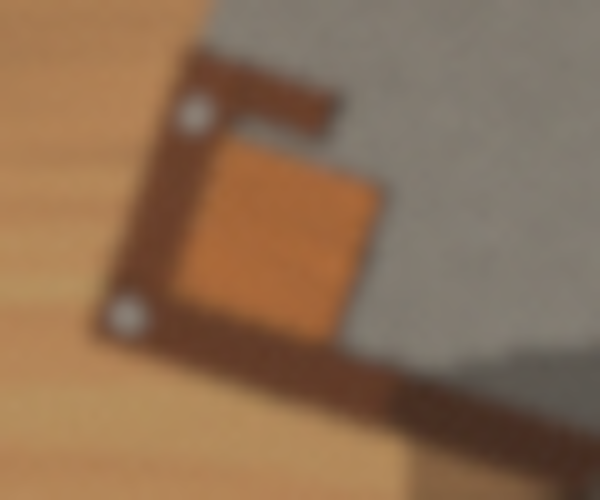

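The crop shows the block in the corner (top picture about (202,199)), flush with rail and stop, and an even gap to the guide. A numeric check follows.

```bash
python3 - <<'E'
from meas import *
h=load("top","pics/top10.png"); m=((h[...,1]>125)&(h[...,2]>125)&(h[...,0]<20)).astype(np.uint8)
g=np.zeros_like(m); g[186*K:212*K,189*K:216*K]=1; m&=g
c=max(big(m),key=cv2.contourArea); X=ray("top",un(c[:,0]),.028)[:,:2]*1000
a=np.radians(-18.15); M=np.c_[[np.cos(a),np.sin(a)],[-np.sin(a),np.cos(a)]]
Y=(X@M-[543,194.2]).astype(np.float32); print(cv2.minAreaRect(Y),Y.min(0),Y.max(0))
for nm,s in (("outer",(Y[:,0]>-40)&(abs(Y[:,1]-110)<15)),("-y",(Y[:,1]<95)&(abs(Y[:,0]+55)<15)),("stop",(Y[:,1]>122)&(abs(Y[:,0]+55)<15)),("rail",(Y[:,0]<-70)&(abs(Y[:,1]-110)<15))):
    if s.sum()>5:
        l=cv2.fitLine(Y[s],cv2.DIST_HUBER,0,.01,.01).ravel(); print(nm,Y[s].mean(0),np.degrees(np.arctan2(l[1],l[0])))
E
```

```text
((-55.754493713378906, 110.48118591308594), (45.48902893066406, 44.50710678100586), 89.52025604248047) [-77.91426   87.751816] [-33.343754 133.24675 ]
outer [-34.55963 110.08571] 89.04676
-y [-54.743618  88.19677 ] -0.11072615
stop [-54.9313  132.84596] -0.1345237
rail [-77.41447 109.88836] -89.419846
```

```bash
python3 -c "
from plant import r
print(r.close_job())"
```

```text
the job is handed in; nothing more can be done
None
```

The block is in the corner pocket, against both the rail and the end stop, and the job is handed in at 13.4 s of the 48 s allowed. I pushed it flat against the rail with the closed fingertips, then went behind it and slid it along the rail until it met the stop. I only pushed it.

**Position:** the last top picture puts the block's centre at about (-55.7, 110.5) mm in the board frame; home is (-55, 110). It is square to within about 1 degree. Each difference is within the 2 mm camera calibration, so the pictures cannot rule out a gap of under 1 mm.

**Contact:** I felt about 8 N against the rail, and then about 8 N against the stop. While the block slid, the hand mostly hid it from the top camera, so I checked rail contact from the scene camera, once against its predicted position.

**Everything else:** by eye, the disc, the spool and the tins look unmoved in the last pictures. The hand finished clear, about 24 cm from the block and 13 cm above the table.

No check failed.

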